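Pop open the photometer's sample port

TASK

Get the photometer ready for the next vial: with a fingertip, press the front part of its broad sample-port hatch all the way down once, then lift off so that it springs open, and keep clear for a couple of seconds to see that it stays open. Do not push it back towards shut, and leave the narrow battery hatch of the other instrument shut. Grasp and lift nothing, and leave the two bottles beside the instruments and the stopper on top of the photometer where they are.

Things in the scene. Friction and masses are not known exactly. Their poses are not given: they have to be found in the camera images.
- photometer: Fixed white bench instrument, 160 mm deep (its x), 130 mm wide (its y), 80 mm high. On its front a dark display 50 mm wide with three round keys in a row to the right of it. In its flat top, flush, is the BROAD grey hatch (60 mm wide, 86 mm front to back). Origin: centre of the underside; x points to its back, z up. It may stand left or right of the other instrument, turned a little.
- photometer_hatch_press (a point): Point on the upper face of the broad hatch where it is pressed: on its middle line, 26 mm behind its front edge, 60 mm in front of the hinge, 80 mm above the bench while shut; raised ridges lie just in front of it. Moves with the hatch. Pressing takes 4 to 5 N here; the latch frees 4 to 5 mm down, the stop is 6 mm down. Let up, a spring swings the hatch fully open in about half a second.
- photometer_hatch (a joint): Angle of the broad hatch about its back edge (hinge 23 mm behind the photometer's origin, 77 mm up). 0 = shut, latched; negative = pressed in (latch frees past -0.07, stop at -0.095); 1.25 = fully open, leaning back, front edge 80 mm above the top. Push-push: let up after the press, it follows the finger up and swings open; pressed down again it latches shut. Cannot be pulled open.
- power_unit: Battery power unit: fixed, same white housing, 160 x 130 x 80 mm, but with the NARROW grey hatch (35 mm wide, 86 mm front to back) in its top, and on the front a smaller dark display (30 mm) with three round keys below it. Origin: centre of the underside; x points to its back, z up. To be left alone.
- power_unit_hatch (a joint): Angle of the narrow battery hatch, same latch and meaning: 0 = shut and latched, negative = pressed in, positive = open. Must stay shut.
- bottle_mid (a point): Loose plastic sample bottle with screw cap, 51 mm across, 100 mm high, standing beside the photometer about 100 mm from its middle on its +y side; the point is at its middle, 50 mm up. Bystander.
- dropper_mid (a point): Loose amber dropper bottle, 33 mm across, 100 mm high, standing beside the power unit about 100 mm from its middle on its -y side; the point is at its middle, 50 mm up. Bystander.
- stopper: Loose pale silicone stopper, 34 mm across, 26 mm high, standing on the photometer's top behind the hatch; origin at the centre of its underside. Bystander.

How it is judged (in metres and radians):
On the way, in this order (a step that is already met when the one before it is completed fails the run):
1. the broad hatch is pressed in far enough to free its latch (value of joint photometer_hatch below -0.06 rad), for 0.02 s.
2. the broad hatch has sprung open and stays open for a second with the robot clear of it (value of joint photometer_hatch above 1 rad and contact force between each of the fingers, the arm and photometer below 0.1 N), for 1 s.
At the end, for the whole second after the job is handed in: The broad hatch is open (over 1.0 rad of 1.25) and at rest with nothing of the robot touching the photometer, the narrow hatch is shut (within 0.03 rad), and sample bottle, dropper bottle and stopper are within 20 mm of where they stood (all of step 2 and velocity of joint photometer_hatch between -0.1 and 0.1 rad/s and value of joint power_unit_hatch between -0.03 and 0.03 rad and distance of each of bottle_mid, dropper_mid, stopper from where it was at the start of the episode below 0.02 m).
It fails at once if the opened hatch is pushed back towards shut (value of joint photometer_hatch between 0.2 and 0.9 rad and velocity of joint photometer_hatch below -0.15 rad/s).
It fails at once if the narrow hatch of the other instrument is pressed in or opened (value of joint power_unit_hatch below -0.04 rad or value of joint power_unit_hatch above 0.1 rad).
It fails at once if a bottle or the stopper is shifted, carried or lifted by more than 20 mm (distance of any of bottle_mid, dropper_mid, stopper from where it was at the start of the episode above 0.02 m).
It fails at once if a standing bottle is tipped (angle between any of bottle_mid, dropper_mid's own z axis and vertical above 0.35 rad).
It also fails if it takes over 32 s, if anything falls off the work surface, if the arm or the gripper's body presses on something with over 40 N, if the wrist force passes 120 N, or if a joint passes its speed limit or range.

ROBOT

A 6-joint arm with a two-finger parallel gripper is mounted at the origin on a cart in front of the work surface, level with it; the furniture and walls round the work are solid. World frame = base frame: x ahead of the robot, y to its left, z up, the work surface at z = 0. Lengths are in mm, angles in rad, forces in N, time in s.
With the tool pointing down it reaches from about 350 to 775 mm from the base axis. Payload 7.3 kg.
Tool frame: the origin (TCP) lies between the finger pads; the fingertips stand 25 mm ahead of it and the grasp point (between the pads) lies 6 mm ahead of it; z points along the fingers, y is the line along which they close (so a half turn about z gives the same grasp; the last joint's range is limited). The gripper opens to 92 mm and grips with 3 to 60 N. Pads are 19 mm wide; open, the fingers measure 130 mm over their backs; the gripper's body (75 mm by 190 mm) begins 47 mm behind the grasp point.
Start: joints at [0.996, 0.342, 1.524, -0, 1.275, -0.146], TCP at [218.272, 477.493, 251.741] pointing down, gripper open.
Joint ranges: [-2.53, 2.53], [-0.77, 2.02], [0.04, 2.7], [-1, 4.14], [0.28, 2.66], [-3.11, 3.11]. Speed limits (rad/s): [2.57, 2.57, 3.14, 3.14, 3.14, 3.14].

INTERFACE

Orientations are given as a rotation vector (axis times angle).
In Python, from workcell import goto, move_l, move_j, command_gripper, hold, inverse_kinematics, observe, get_image, MotionError, close_job, look_for gives the robot as it stands. Calls block until the motion is done:
- goto(position, orientation): joint-space move of the TCP to a pose.
- move_l(position, ori=None, rate=150): straight line of the TCP; ori=None keeps the orientation; rate is the mean speed in mm/s.
- move_j(angles): joint-space move.
- command_gripper(opening): finger opening in mm; the grip force is fixed at half the most; returns when the fingers have stopped.
- hold(seconds).
- inverse_kinematics(position, orientation): joint angles nearest the present ones, or None.
- observe(): the state.
- get_image(name): name is "scene" or "top"; returns a dict with "frame" (420x560x3 uint8, blue, green, red), "intrinsics" (3x3 intrinsics, pixels), "cam_to_world" (4x4, takes a point from camera to world coordinates). Camera axes: x right, y up, looking along -z (the intrinsics and any distortion apply to the point x, -y, -z); pixel columns grow to the right and rows downward; lengths in mm; the calibration is good to about 2 mm. A picture is of the moment at which its call begins. There is no depth.
A pose or a line that the arm cannot do raises MotionError and nothing moves.
- close_job(): hands the job in; it is judged then, once.
Trained networks look in the newest picture that a camera, given by its name, has taken for a name from the list of things; names that differ only in an ending like _2 or _b are one class to them, and where a whole thing is asked for, a point or a joint stands for the part that bears it (a point fixed in the world has none). Each returns a list of dicts, best first, with "conf" (0 to 1); they miss things now and then, are a little off and sometimes report something else, mostly with a low value. They report only what shows in the picture. A call takes as long as a camera call.
- look_for(camera, query): "rect" ([centre column, centre row, width, height] in pixels, round what is visible of it).
The state is a dict: "t": time; "joint_pos": joint angles; "dq": joint speeds; "joint_efforts": joint torques, N m; "tool_pos": TCP position; "orientation": TCP orientation; "contact_force": force on the tool from outside, world axes, zero at the start; "moment": the same for the moment, N m; "grip_width": finger opening in mm; "grip_force": force on a finger pad.
Only numpy, scipy, OpenCV 4.12 (cv2) and the standard library are available. Lean on these libraries where they do the work, as an engineer would, in place of code of your own. Each camera call takes 0.05 s, during which the arm holds its last target. There are 200 camera calls.

## Working session

There is one attempt and no reset: what is moved stays moved. The work goes in short steps, each a Python script; the robot and the scene stay as the last script left them, time stands still between calls to the robot, and variables do not carry over. Pictures are saved under pics/ and viewed, at most 10 in all, crops included, and the job is handed in when it is done.

```bash
mkdir -p pics; python3 - <<'E'
from workcell import *
import cv2,numpy as np
for c in("scene","top"):
    g=get_image(c); cv2.imwrite(f"pics/{c}1.png",g["frame"])
    print(c,g["intrinsics"],np.round(g["cam_to_world"],3).tolist(),[k for k in g])
    for q in("photometer","photometer_hatch","power_unit","power_unit_hatch","bottle_mid","dropper_mid","stopper"):
        print(q,[(np.round(d["rect"]).tolist(),round(d["conf"],2)) for d in look_for(c,q)][:3])
s=observe();print(s["t"],s["orientation"],s["contact_force"])
E
```

```text
scene [[526.43809003   0.         276.61927973]
 [  0.         526.43809003 209.83175246]
 [  0.           0.           1.        ]] [[0.843, 0.194, -0.501, 33.367], [-0.537, 0.328, -0.777, -797.222], [0.013, 0.924, 0.381, 505.57], [0.0, 0.0, 0.0, 1.0]] ['frame', 'intrinsics', 'cam_to_world']
photometer [([325.0, 278.0, 112.0, 89.0], 0.91), ([336.0, 236.0, 13.0, 18.0], 0.58)]
photometer_hatch [([314.0, 261.0, 53.0, 29.0], 0.86)]
power_unit [([239.0, 203.0, 85.0, 56.0], 0.79)]
power_unit_hatch []
bottle_mid [([276.0, 239.0, 25.0, 29.0], 0.91)]
dropper_mid [([271.0, 211.0, 20.0, 43.0], 0.61)]
stopper [([324.0, 279.0, 110.0, 86.0], 0.64), ([338.0, 236.0, 18.0, 18.0], 0.49)]
top [[530.7732767    0.         279.86514107]
 [  0.         530.7732767  217.07523138]
 [  0.           0.           1.        ]] [[0.004, 0.978, -0.209, 316.93], [-1.0, 0.005, 0.003, 46.463], [0.004, 0.209, 0.978, 1206.473], [0.0, 0.0, 0.0, 1.0]] ['frame', 'intrinsics', 'cam_to_world']
photometer [([365.0, 226.0, 60.0, 75.0], 0.96)]
photometer_hatch [([367.0, 232.0, 34.0, 41.0], 0.98)]
power_unit [([190.0, 202.0, 77.0, 89.0], 0.89)]
power_unit_hatch []
bottle_mid [([318.0, 237.0, 22.0, 29.0], 0.93)]
dropper_mid []
stopper [([354.0, 196.0, 17.0, 13.0], 0.73)]
0.8 [6.68399207e-01 3.06961393e+00 1.63422968e-04] [-0.23610176  0.23149204 -0.76010256]
```

```bash
python3 - <<'E'
import cv2,numpy as np
a=cv2.imread("pics/top1.png")[150:300,130:430]
cv2.imwrite("pics/topc.png",cv2.resize(a,(800,400),interpolation=cv2.INTER_CUBIC))
a=cv2.imread("pics/scene1.png")[150:350,180:420]
cv2.imwrite("pics/scc.png",cv2.resize(a,(720,600),interpolation=cv2.INTER_CUBIC))
E
```

```text
(no output)
```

View pics/topc.png

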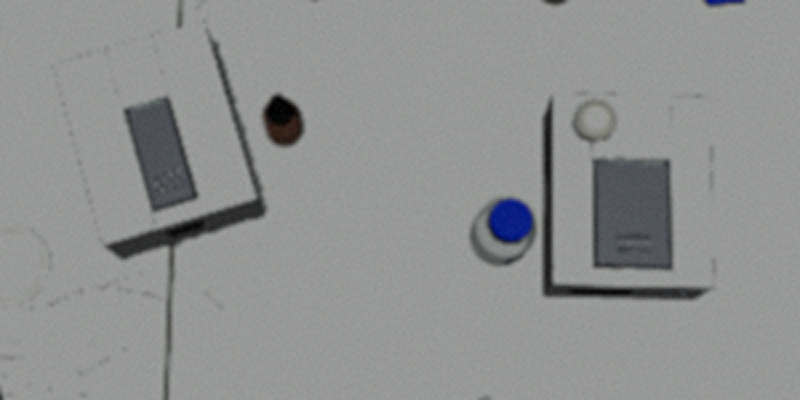

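View pics/scc.png

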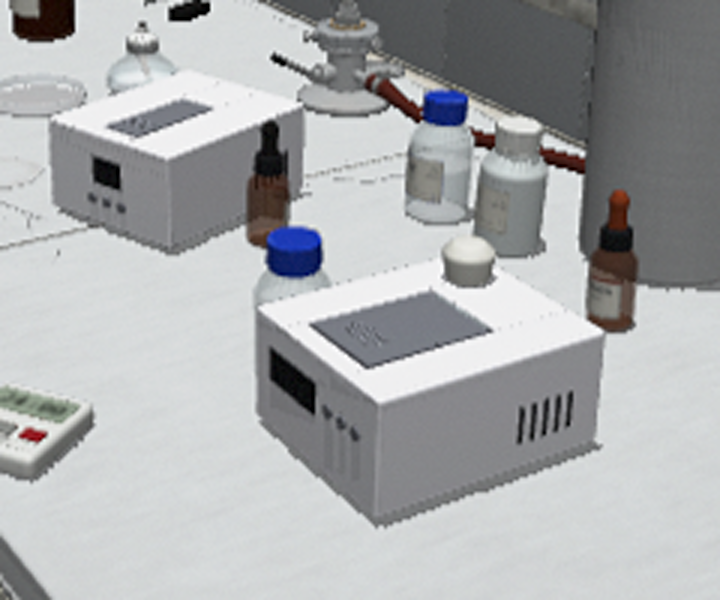

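The broad hatch is on the right-hand instrument. In the top crop its corners are (593,159), (669,160), (671,268) and (595,267), with ridges at rows 235–250 and the wide display and row of keys at the front. The narrow hatch is on the left instrument.

```bash
cat > h.py <<'E'
from workcell import *
import numpy as np
from scipy.spatial.transform import Rotation as R
def ray(g,u,v,z):
    K=g["intrinsics"];T=g["cam_to_world"]
    d=np.linalg.inv(K)@[u,v,1]; d=T[:3,:3]@[d[0],-d[1],-d[2]]
    return T[:3,3]+d*(z-T[2,3])/d[2]
E
python3 - <<'E'
from h import *
import cv2
gt=get_image("top");gs=get_image("scene")
pt=np.array([(595,267),(671,268),(669,160),(593,159)])/(8/3)+[130,150]
ps=np.array([(311,325),(362,365),(491,330),(432,292)])/3+[180,150]
for n,g,p in(("top",gt,pt),("scene",gs,ps)):
    w=np.array([ray(g,*q,80)[:2] for q in p]); print(n,w.round(1).tolist())
    ax=w[2:].mean(0)-w[:2].mean(0)
    print(" sides",np.linalg.norm(np.roll(w,-1,0)-w,axis=1).round(1),"yaw FL-BL,FR-BR,width",np.arctan2(*(w[3]-w[0])[::-1]),np.arctan2(*(w[2]-w[1])[::-1]),"press",(w[:2].mean(0)+ax*28/86).round(1))
print("cyl",ray(gs,400,247,0))
for yaw in(0,np.pi): 
    print(inverse_kinematics([w[:,0].mean(),w[:,1].mean(),150],(R.from_euler('z',yaw)*R.from_rotvec([0,np.pi,0])).as_rotvec()))
cv2.imwrite("pics/s2.png",gs["frame"])
E
```

```text
top [[485.9, -114.4], [485.4, -175.5], [574.4, -177.0], [574.9, -115.0]]
 sides [61.1 89.  62.1 89. ] yaw FL-BL,FR-BR,width -0.0062168630625615414 -0.017434931681913204 press [ 514.6 -145.3]
scene [[484.9, -121.8], [483.1, -175.9], [570.5, -180.6], [571.1, -123.8]]
 sides [54.1 87.5 56.8 86.2] yaw FL-BL,FR-BR,width -0.02267124501728468 -0.05338646798004892 press [ 512.2 -150. ]
cyl [814.7482575  -80.93544739   0.        ]
[-0.41780108  0.48465358  1.60208091  0.          1.05485817 -1.9885974 ]
[-0.41780108  0.48465358  1.60208091  0.          1.05485817  1.15299525]
```

View pics/scene1.png

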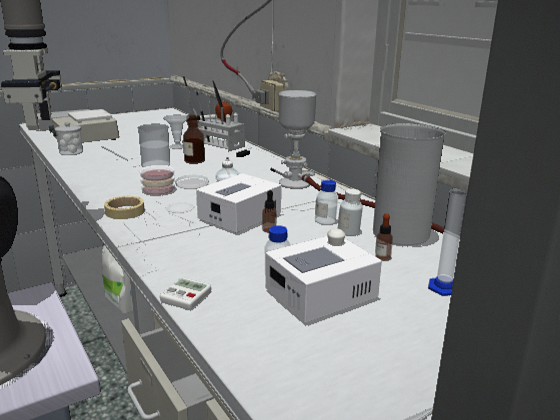

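The full scene view shows open space above the photometer, with the tall beaker well behind it at x≈815. The two cameras agree on the press point to within 5 mm, at about (513, -147). Next I close the fingers, approach and press while watching the force.

```bash
python3 - <<'E'
from h import *
ori=(R.from_euler('z',np.pi-0.02)*R.from_rotvec([0,np.pi,0])).as_rotvec()
command_gripper(0)
goto([513,-147,220],ori)
move_l([513,-147,118],ori,rate=100)
hold(.2); s=observe(); f0=s["contact_force"][2]; print(s["t"],s["tool_pos"],s["contact_force"],s["grip_width"])
import cv2; cv2.imwrite("pics/top3.png",get_image("top")["frame"][130:330,230:480].repeat(3,0).repeat(3,1)); cv2.imwrite("pics/s3.png",get_image("scene")["frame"][150:350,200:440].repeat(3,0).repeat(3,1))
E
```

```text
6.1667 [ 513.24358314 -147.1106408   118.53694393] [0.18976188 0.60067894 0.08236913] 0.4191090139720633
```

View pics/s3.png

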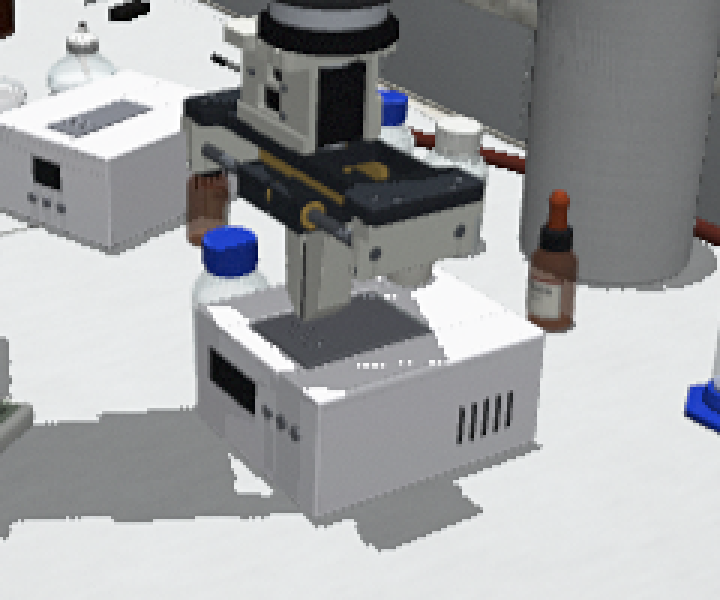

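The closed fingertips hang above the hatch at about crop pixel (318,322). Projected down they land at about (318,336), which is the intended point on the hatch's middle line.

```bash
python3 - <<'E'
from h import *
f0=observe()["contact_force"][2]
move_l([513,-147,108],rate=40)
log=[]
for z in np.arange(107,93,-.7):
    move_l([513,-147,z],rate=15); s=observe(); f=s["contact_force"][2]-f0
    log.append((round(s["tool_pos"][2],1),round(float(f),1)))
    if f>14 : break
print(log,s["t"])
if f>14:
    hold(.1)
    move_l([513,-147,240],rate=300)
    hold(.5)
else: print("NO STOP FOUND")
s=observe();print(s["t"],s["contact_force"],s["tool_pos"])
import cv2; cv2.imwrite("pics/s4.png",get_image("scene")["frame"][150:350,200:440].repeat(3,0).repeat(3,1))
E
```

```text
[(np.float64(107.0), -1.4), (np.float64(106.3), -1.3), (np.float64(105.7), 1.6), (np.float64(105.1), 3.9), (np.float64(104.3), 4.3), (np.float64(103.5), 3.9), (np.float64(102.8), 4.2), (np.float64(102.1), 4.1), (np.float64(101.4), 5.3), (np.float64(100.7), 2.5), (np.float64(100.0), 3.3), (np.float64(99.7), 8.5), (np.float64(99.5), 11.0), (np.float64(99.3), 15.5)] 10.1667
11.3917 [0.38453545 0.18658334 0.12840296] [ 512.94494211 -146.99233747  239.66608972]
```

View pics/s4.png

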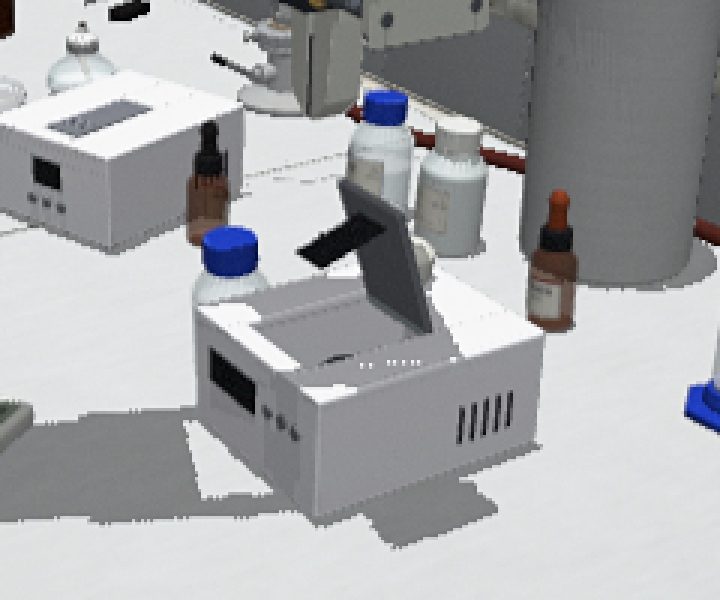

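The broad hatch stands fully open (crop 340–430, 180–330) and the gripper is well clear above it. The narrow hatch is shut and the bottles and stopper have not moved. I'll hold for two seconds and hand in.

```bash
python3 - <<'E'
from h import *
hold(2.2); print(observe()["t"], look_for("scene","photometer_hatch")[:1]); print(close_job())
E
```

```text
13.6417 [{'rect': [321.4, 235.4, 46.5, 55.2], 'conf': 0.82}]
the job is handed in; nothing more can be done
None
```

The photometer's broad hatch was pressed once to its stop, sprang fully open and stayed open; the narrow hatch was still shut and the bottles and stopper looked unmoved in the last picture, and I handed the job in at about 13.6 s (no verdict was returned).

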